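# Stand the heel anvil over the hidden bearer

## Task

Somewhere under the springy slatted deck of the work platform a bearer runs across it, out of sight. Press along the slats gently with the fingertips until you feel where they stop giving, then take the steel heel anvil and set it down gently on the deck, over the middle of that bearer, so that it stands upright and the slats do not sag or tip under its weight. Leave the jar, the hammer and the wooden last where they are.

Things in the scene. Friction and masses are not known exactly. Their poses are not given: they have to be found in the camera images.
- platform: Low dark wooden frame, 170 x 366 mm, 56 mm high, fixed to the bench, closed by a deck of 24 narrow plywood slats let in flush with its rigid 15 mm rim, lying side by side across it. Origin: centre of the underside; x across the frame (short side, along the slats), y along it (long side), z up. Do not push on it with more than about 20 N.
- deck_mid (a point): Centre of the deck's top (platform axes); deck 140 (x) x 336 mm (y), slats 14 mm wide. Each slat springs down alone, 0.4 N per mm; shut fingertips meet 0.4 to 1.5 N per mm; but the 3 or 4 slats over the hidden bearer (level bar across all its width, 44 mm wide along y, its middle within 105 mm of this point along y) give only 1 mm, then are firm. The anvil sinks 1 mm over it, 3 to 4 mm elsewhere.
- anvil: Loose steel heel anvil, 90 mm high, 0.7 to 0.95 kg, upright on the bench on the robot's side of the platform: a square foot 60 x 60 x 10 mm, a round post 24 mm thick in its middle, on top a flat head 96 mm long (x), 34 mm wide (y), 16 mm thick, with round ends. Origin: centre of the foot's underside; z up.
- anvil_head (a point): Centre of the anvil's head, on the anvil's axis 82 mm above its underside; same axes as the anvil. Grasp the head across its 34 mm width (y), from above.
- tack_jar: Bystander: jar of 68 mm diameter, 90 mm high, on the bench to the right. Origin: centre of the underside.
- hammer: Bystander: hammer lying on the bench to the left. Origin: on its underside.
- shoe_last: Bystander: wooden shoe last, about 210 mm long, 90 mm high, on the bench to the right. Origin: centre of the underside.
Things that resemble listed ones, but are neither listed nor needed, are in the scene too. What is shaped like the anvil but turquoise is not meant.

How it is judged:
By the outcome, as a careful person would: the job done as asked, in the order asked, and still so for the second after the job is handed in, with the robot touching nothing.
It also fails if it takes over 72 s, if anything falls off the work surface, if the arm or the gripper's body presses on something with over 40 N, if the wrist force passes 120 N, or if a joint passes its speed limit or range.

## Robot

A 6-joint arm with a two-finger parallel gripper is mounted at the origin on the work surface. World frame = base frame: x ahead of the robot, y to its left, z up, the work surface at z = 0. Lengths are in mm, angles in rad, forces in N, time in s.
With the tool pointing down it reaches from about 275 to 1000 mm from the base axis. Payload 8.4 kg.
Tool frame: the origin (TCP) lies between the finger pads; the fingertips stand r.tips_ahead ahead of it and the grasp point (between the pads) lies 6 mm ahead of it (r.tips_ahead is the distance from the TCP to the fingertips, in mm); z points along the fingers, y is the line along which they close (so a half turn about z gives the same grasp; the last joint's range is limited). The gripper opens to 85 mm and grips with 20 to 120 N. Pads are 22 mm wide; open, the fingers measure 114 mm over their backs; the gripper's body (76 mm by 85 mm) begins 54 mm behind the grasp point. The pads swing forward as they close: fully open they stand 13 mm farther back than shut.
Start: joints at [1.215, 0.353, 1.633, -0, 1.155, -0.002], TCP at [216.539, 586.292, 256.281] pointing down, gripper open.
Joint ranges: [-2.63, 2.63], [-0.92, 2.1], [0.06, 2.66], [-1.3, 4.44], [0, 2.69], [-3.02, 3.02]. Speed limits (rad/s): [2.22, 2.22, 2.79, 3.14, 3.14, 3.14].

## Interface

Orientations are given as [roll, pitch, yaw] about the fixed x, y, z axes, in that order (R = Rz(yaw) Ry(pitch) Rx(roll)).
In Python, from rig import r gives the robot as it stands.
- The arm moves only by the tool carry_out, never from a script. Its arguments are lists of equal length, an entry for each row: "delta_pos": the shift along the tool's x, y, z in m, a list of three; "rot": the turn, a rotation vector about the tool's x, y, z in degrees, a list of three. A call has 1 to 8 rows; each row is the pose to reach, as a shift and turn from the pose commanded when the call began, along the tool's axes at that moment; what a row does not reach only later rows make up. A row lasts 1/8 s, in which the tool goes at most 62.5 mm and 10.7 degrees, less where a joint would pass 70% of its speed; a pose out of reach is approached as far as the arm can. A call with a gripper value outside its range is refused whole. "claw" is the finger opening in m, from 0 to 0.0854, set as the call begins (left out, the last holds). The fingers move at their own pace and stop on an object; "grip_force" is the grip in N (left out, the last holds). Time passes only in rows, so rows that repeat a pose let the fingers close. It gives the time, the measured TCP pose, the force, the opening and the grip force at its end, in the units of the state.
- r.sense(): the state, without advancing time (a new reading comes with each control period).
- r.grab_frame(name): name is "scene" or "top" or "wrist"; returns the picture (384x512x3 uint8, blue, green, red); there is no depth.
- r.camera_info(name): a dict with "fx", "fy", "cx", "cy" (pixels), "pose" (4x4, takes a point from camera to world coordinates); the wrist camera has in their place "hand_eye" (4x4, takes a point from camera to tool coordinates, whose origin is the TCP and whose axes are the flange's). Camera axes: x right, y down, z forward; pixel columns grow to the right and rows downward; lengths in mm; the calibration is good to about 2 mm. A picture is of the moment at which its call begins: read the wrist's pose just before it. camera_info takes no time and is no camera call.
- r.sign_off(): hands the job in; it is judged then, once.
Trained networks look in the newest picture that a camera, given by its name, has taken for a name from the list of things; names that differ only in an ending like _2 or _b are one class to them, and where a whole thing is asked for, a point or a joint stands for the part that bears it (a point fixed in the world has none). Each returns a list of dicts, best first, with "p" (0 to 1); they miss things now and then, are a little off and sometimes report something else, mostly with a low value. They report only what shows in the picture. A call takes as long as a camera call. They do not tell look-alikes from the thing itself.
- r.recognise(thing, camera): "box" ([left, top, right, bottom] in pixels, round what is visible of it).
- r.cut_out(thing, camera): "mask" (384x512 bool, what is visible of it) and "box" ([left, top, right, bottom] in pixels, round what is visible of it).
The state is a dict: "clock": time; "qpos": joint angles; "qvel": joint speeds; "joint_efforts": joint torques, N m; "eef_pos": TCP position; "tcp_rot": TCP orientation; "contact_force": force on the tool from outside, world axes, zero at the start; "wrist_torque": the same for the moment, N m; "opening": opening from 0.0 (shut) to 1.0 (fully open); "grasp_force": force on a finger pad.
Only numpy, scipy, OpenCV 4.12 (cv2) and the standard library are available. Lean on these libraries where they do the work, as an engineer would, in place of code of your own. Each camera call takes 0.05 s, during which the arm holds its last target. There are 200 camera calls.

## Working session

There is one attempt and no reset: what is moved stays moved. The work goes in short steps, Python scripts to look and compute and a tool call to move; the robot and the scene stay as the last step left them, time stands still between calls to the robot, and variables do not carry over. Pictures are saved under pics/ and viewed, at most 10 in all, crops included, and the job is handed in when it is done.

Besides the shell and the picture viewer there is one more tool, called after "Request:" by a JSON object that holds its "fn" and its "kwargs", one argument or row to a line. carry_out: Moves the arm, as the interface text tells. Its arguments: {"type":"object","properties":{"delta_pos":{"type":"array","items":{"type":"array","items":{"type":"number"}}},"rot":{"type":"array","items":{"type":"array","items":{"type":"number"}}},"claw":{"type":"number"},"grip_force":{"type":"number"}},"required":["delta_pos","rot"]}

```bash
mkdir -p pics; ls; python3 - <<'E'
from rig import r
import cv2,numpy as np
print(r.sense()); print(r.tips_ahead)
a=r.grab_frame("scene");b=r.grab_frame("top")
cv2.imwrite("pics/s1.png",a);cv2.imwrite("pics/t1.png",b)
for c in("scene","top"):
    print({k:np.round(v,3).tolist() for k,v in r.camera_info(c).items()})
    for n in("anvil","platform","tack_jar","hammer","shoe_last"):
        print(c,n,[(d["box"],round(d["p"],2)) for d in r.recognise(n,c)])
print({k:np.round(v,3).tolist() for k,v in r.camera_info("wrist").items()})
E
```

```text
pics
{'clock': 0.0, 'qpos': array([ 1.21457674e+00,  3.53667911e-01,  1.63414224e+00, -1.97070736e-05,
        1.15522356e+00, -2.42566304e-03]), 'qvel': array([-0.00064244,  0.00126464, -0.00066246,  0.00156321,  0.00127102,
        0.00012213]), 'joint_efforts': array([ 8.75070582e-04, -6.05255055e+01, -3.42059577e+01,  1.97150016e-04,
        9.34003067e-03, -3.19505011e-05]), 'eef_pos': array([216.39900106, 585.85728415, 255.54585943]), 'tcp_rot': array([-3.14015156e+00,  1.45226586e-05,  2.78780671e+00]), 'contact_force': array([ 0.02678838,  0.48169174, -0.68608596]), 'wrist_torque': array([-0.01079295,  0.02069468,  0.04424716]), 'grasp_force': 0.0, 'opening': 1.003981624918078}
25.0
{'fx': 347.517, 'fy': 347.517, 'cx': 256.864, 'cy': 193.458, 'pose': [[-0.586, 0.48, -0.653, 1300.993], [0.81, 0.343, -0.475, 619.965], [-0.004, -0.808, -0.589, 819.201], [0.0, 0.0, 0.0, 1.0]]}
scene anvil [([229.3, 176.0, 250.1, 210.0], 0.61), ([212.2, 164.9, 223.5, 190.1], 0.51)]
scene platform [([168.5, 191.0, 285.8, 269.8], 0.88)]
scene tack_jar [([189.4, 140.5, 211.1, 165.6], 0.81)]
scene hammer [([340.4, 231.4, 420.5, 270.7], 0.73)]
scene shoe_last [([138.2, 155.7, 182.3, 180.9], 0.79)]
{'fx': 381.792, 'fy': 381.792, 'cx': 258.174, 'cy': 191.137, 'pose': [[0.022, -0.978, 0.206, 264.308], [-1.0, -0.021, 0.003, -17.07], [0.001, -0.206, -0.979, 1151.702], [0.0, 0.0, 0.0, 1.0]]}
top anvil [([302.9, 186.7, 330.6, 217.7], 0.71), ([267.2, 185.7, 289.2, 214.3], 0.57)]
top platform [([193.8, 118.8, 316.3, 178.5], 0.8)]
top tack_jar [([374.3, 235.0, 401.9, 261.0], 0.79)]
top hammer [([64.6, 168.6, 128.7, 248.7], 0.84)]
top shoe_last [([391.4, 160.1, 433.7, 226.4], 0.87)]
{'fx': 280.644, 'fy': 280.644, 'cx': 255.631, 'cy': 191.153, 'hand_eye': [[-0.0, -0.951, -0.309, 78.852], [1.0, -0.0, -0.0, -0.042], [0.0, -0.309, 0.951, -117.678], [0.0, 0.0, 0.0, 1.0]]}
```

```bash
python3 - <<'E'
import cv2
a=cv2.imread("pics/t1.png")[100:270,180:440]
cv2.imwrite("pics/t1c.png",cv2.resize(a,None,fx=3,fy=3,interpolation=cv2.INTER_CUBIC))
E
```

```text
(no output)
```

View pics/t1c.png

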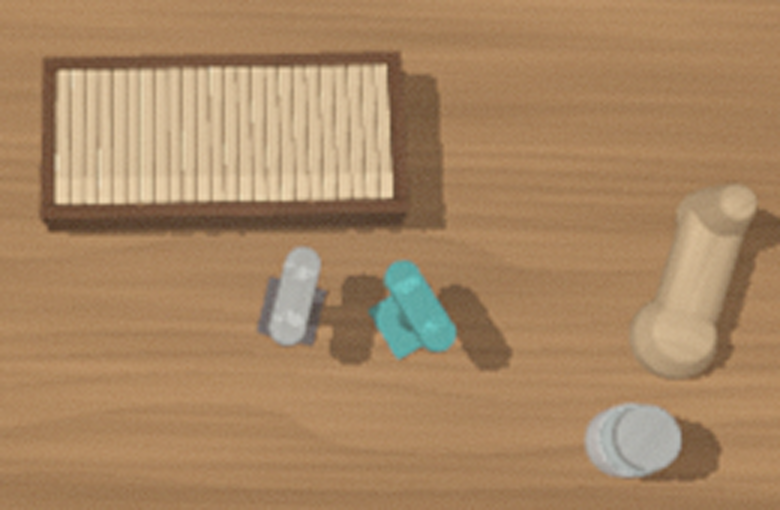

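View pics/s1.png

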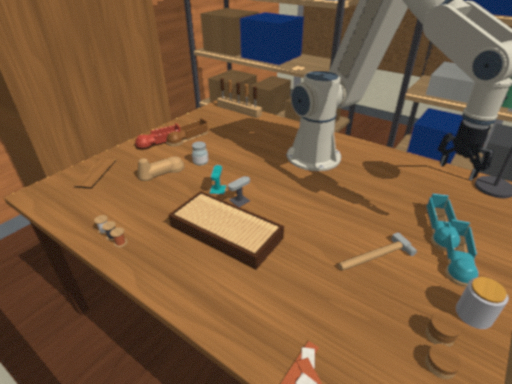

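The scene and crop show two anvil-shaped things. The grey one is at top px (278,199) and the turquoise look-alike at (318,202), so I choose the grey steel one. The platform is at (193–316, 119–178).

```bash
cat > h.py <<'E'
from rig import r
import numpy as np, cv2
from scipy.spatial.transform import Rotation as R
def pose():
    s=r.sense(); T=np.eye(4); T[:3,:3]=R.from_euler('xyz',s['tcp_rot']).as_matrix(); T[:3,3]=s['eef_pos']; return T
def cam(c,T=None):
    i=r.camera_info(c); return i,(i['pose'] if c!='wrist' else T@i['hand_eye'])
def ray(px,z,c,T=None):
    i,P=cam(c,T); px=np.atleast_2d(px).astype(float)
    d=np.c_[(px[:,0]-i['cx'])/i['fx'],(px[:,1]-i['cy'])/i['fy'],np.ones(len(px))]@P[:3,:3].T
    o=P[:3,3]; return o+d*((z-o[2])/d[:,2])[:,None]
def rect(mask,z,c,T=None):
    ys,xs=np.nonzero(mask); w=ray(np.c_[xs,ys],z,c,T)[:,:2].astype(np.float32)
    return cv2.minAreaRect(w)
def big(m):
    n,l,st,_=cv2.connectedComponentsWithStats(m.astype(np.uint8)); return l==1+np.argmax(st[1:,4])
E
python3 - <<'E'
from h import *
im=cv2.imread("pics/t1.png"); hsv=cv2.cvtColor(im,cv2.COLOR_BGR2HSV)
# deck: quad corners by eye and from mask
q=np.array([[55,69],[388,64],[393,199],[55,205]])/3+[180,100]-0.33
print("deck",ray(q,56,"top").round(1))
q=np.array([[44,57],[400,52],[406,212],[42,218]])/3+[180,100]-0.33
w=ray(q,56,"top");print("rim",w.round(1),w.mean(0))
m=np.zeros(im.shape[:2],bool); m[121:170,195:313]=1
print(hsv[145,250],hsv[122-2,250],hsv[199,279],hsv[204,270])
dm=big(m&(hsv[...,2]>130)); print("deckrect",rect(dm,56,"top"))
m[:]=0; m[180:218,262:292]=1
am=big(m&(hsv[...,1]<60)&(hsv[...,2]>140)); print(am.sum(),"head",rect(am,90,"top"))
fm=big(m&(hsv[...,1]<80)&(hsv[...,2]<150)); 
# scene
im=cv2.imread("pics/s1.png")
r.grab_frame("scene")
for d in r.cut_out("platform","scene")[:1]:
    b=rect(d["mask"],56,"scene"); print("scene plat",b)
E
```

```text
deck [[ 703.5  174.3   56. ]
 [ 716.4 -163.9   56. ]
 [ 574.2 -168.    56. ]
 [ 560.7  166.6   56. ]]
rim [[ 716.2  186.2   56. ]
 [ 729.7 -176.2   56. ]
 [ 561.2 -180.8   56. ]
 [ 547.1  178.7   56. ]] [638.55535916   2.01019202  56.        ]
[ 17  79 200] [ 11 118 117] [ 25   9 176] [ 17  13 138]
deckrect ((638.45703125, 2.99285888671875), (145.3632049560547, 336.9961853027344), 2.3012006282806396)
380 head ((468.7716979980469, -70.16754150390625), (34.8861198425293, 95.85311889648438), 77.8299789428711)
scene plat ((662.22119140625, 18.02734375), (212.09902954101562, 392.610595703125), 2.2538678646087646)
```

```bash
cat >> h.py <<'E'
C=np.array([638.5,2.5]); A=np.radians(2.25)
def deck(s,u=0): return C+s*np.array([-np.sin(A),np.cos(A)])+u*np.array([np.cos(A),np.sin(A)])
def plan(xyz,yawdeg):
    T=pose(); d=T[:3,:3].T@(np.array(xyz)-T[:3,3])
    G=R.from_euler('xyz',[np.pi,0,np.radians(yawdeg)])
    rv=(R.from_matrix(T[:3,:3]).inv()*G).as_rotvec(degrees=True)
    s=r.sense();print("m",(d/1000).round(4),"deg",rv.round(2),"F",s['contact_force'].round(2),"q",s['qpos'].round(2),"pos",s['eef_pos'].round(1),"t",s['clock'])
E
python3 - <<'E'
from h import *
plan([*deck(98),130],182.25); print(deck(98))
E
```

```text
m [-0.5606 -0.311   0.1263] deg [ 1.000e-02  0.000e+00 -2.252e+01] F [-0.19 -0.46  0.53] q [ 1.21  0.35  1.63 -0.    1.16 -0.  ] pos [216.6 586.3 256.3] t 0.7
[634.65253806 100.42444555]
```

Request:
{"fn": "carry_out", "kwargs": {
  "delta_pos": [
    [-0.05, -0.028, 0],
    [-0.1, -0.055, 0],
    [-0.15, -0.083, 0],
    [-0.2, -0.111, 0],
    [-0.25, -0.139, 0],
    [-0.3, -0.166, 0],
    [-0.35, -0.194, 0],
    [-0.4, -0.222, 0]
  ],
  "rot": [
    [0, 0, -3],
    [0, 0, -6],
    [0, 0, -9],
    [0, 0, -12],
    [0, 0, -15],
    [0, 0, -18],
    [0, 0, -20],
    [0, 0, -22.5]
  ],
  "claw": 0
}}

```text
clock: 1.7
eef_pos: [516.0, 238.0, 256.5]
tcp_rot: [3.141, 0.001, -3.101]
contact_force: [-0.4, 1.1, -0.5]
opening: 0.002
grasp_force: 0.0
```

```bash
python3 - <<'E'
from h import *
plan([*deck(98),130],182.25)
E
```

```text
m [-0.113  -0.1422  0.1266] deg [0.02 0.03 0.06] F [-0.36  1.07 -0.45] q [ 0.43  0.26  1.76  0.    1.12 -1.18] pos [516.  238.  256.5] t 1.7
```

Request:
{"fn": "carry_out", "kwargs": {
  "delta_pos": [
    [-0.04, -0.05, 0.03],
    [-0.08, -0.1, 0.06],
    [-0.113, -0.142, 0.1],
    [-0.113, -0.142, 0.127],
    [-0.113, -0.142, 0.127],
    [-0.113, -0.142, 0.127]
  ],
  "rot": [
    [0, 0, 0],
    [0, 0, 0],
    [0, 0, 0],
    [0, 0, 0],
    [0, 0, 0],
    [0, 0, 0]
  ]
}}

```text
clock: 2.45
eef_pos: [633.4, 102.6, 130.3]
tcp_rot: [3.141, 0.001, -3.102]
contact_force: [0.1, 0.0, 0.2]
opening: 0.001
grasp_force: 0.0
```

```bash
python3 - <<'E'
from h import *
plan([*deck(98),81],182.25)
T=pose(); im=r.grab_frame("wrist"); cv2.imwrite("pics/w1.png",im); np.save("T1.npy",T)
i,P=cam("wrist",T); 
for p in [[*deck(98),56],[*deck(0),56],[*deck(0,70),56],[*deck(0,-70),56],[*deck(98,-70),56],[*deck(168,-70),56]]:
    c=np.linalg.inv(P)@np.r_[p,1]; print((c[0]/c[2]*i['fx']+i['cx']).round(1),(c[1]/c[2]*i['fy']+i['cy']).round(1))
E
```

```text
m [-0.0011 -0.0022  0.0493] deg [ 0.02  0.03 -0.01] F [0.08 0.02 0.24] q [ 0.16  0.51  1.69  0.    0.93 -1.45] pos [633.4 102.6 130.3] t 2.45
252.9 213.9
120.3 214.0
133.1 293.4
104.4 116.1
252.6 116.0
358.4 115.9
```

View pics/w1.png

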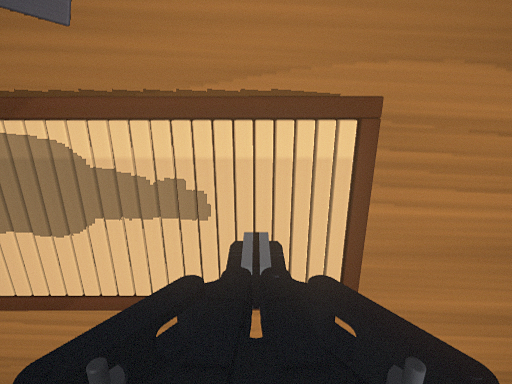

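Deck corner appears at (358,119), as predicted (358,116), so the pose is good. Now I press gently.

Request:
{"fn": "carry_out", "kwargs": {
  "delta_pos": [
    [-0.001, -0.002, 0.02],
    [-0.001, -0.002, 0.04],
    [-0.001, -0.002, 0.0475],
    [-0.001, -0.002, 0.0475],
    [-0.001, -0.002, 0.0475]
  ],
  "rot": [
    [0, 0, 0],
    [0, 0, 0],
    [0, 0, 0],
    [0, 0, 0],
    [0, 0, 0]
  ]
}}

```text
clock: 3.12
eef_pos: [634.6, 100.0, 82.0]
tcp_rot: [3.142, 0.0, -3.103]
contact_force: [0.9, 1.2, -0.3]
opening: -0.001
grasp_force: 0.0
```

Request:
{"fn": "carry_out", "kwargs": {
  "delta_pos": [
    [0, 0, 0.001],
    [0, 0, 0.001],
    [0, 0, 0.001]
  ],
  "rot": [
    [0, 0, 0],
    [0, 0, 0],
    [0, 0, 0]
  ]
}}

```text
clock: 3.5
eef_pos: [634.5, 100.0, 81.0]
tcp_rot: [3.142, 0.0, -3.103]
contact_force: [0.0, 0.1, 0.4]
opening: -0.0
grasp_force: 0.0
```

Request:
{"fn": "carry_out", "kwargs": {
  "delta_pos": [
    [0, 0, 0.001],
    [0, 0, 0.001],
    [0, 0, 0.001]
  ],
  "rot": [
    [0, 0, 0],
    [0, 0, 0],
    [0, 0, 0]
  ]
}}

```text
clock: 3.88
eef_pos: [634.5, 100.0, 79.9]
tcp_rot: [3.142, 0.0, -3.103]
contact_force: [0.9, -0.7, 0.6]
opening: 0.0
grasp_force: 0.5
```

Request:
{"fn": "carry_out", "kwargs": {
  "delta_pos": [
    [0, 0, 0.001],
    [0, 0, 0.001],
    [0, 0, 0.001]
  ],
  "rot": [
    [0, 0, 0],
    [0, 0, 0],
    [0, 0, 0]
  ]
}}

```text
clock: 4.25
eef_pos: [634.5, 100.0, 78.9]
tcp_rot: [3.142, 0.0, -3.103]
contact_force: [0.2, -0.1, 1.3]
opening: 0.001
grasp_force: 0.9
```

Request:
{"fn": "carry_out", "kwargs": {
  "delta_pos": [
    [0, 0, -0.008],
    [0, -0.028, -0.008],
    [0, -0.028, -0.003],
    [0, -0.028, -0.0005],
    [0, -0.028, 0],
    [0, -0.028, 0],
    [0, -0.028, 0]
  ],
  "rot": [
    [0, 0, 0],
    [0, 0, 0],
    [0, 0, 0],
    [0, 0, 0],
    [0, 0, 0],
    [0, 0, 0],
    [0, 0, 0]
  ]
}}

```text
clock: 5.12
eef_pos: [635.3, 72.4, 78.8]
tcp_rot: [3.141, -0.0, -3.102]
contact_force: [-0.5, -1.2, 0.7]
opening: -0.001
grasp_force: 0.9
```

Request:
{"fn": "carry_out", "kwargs": {
  "delta_pos": [
    [0, 0, -0.008],
    [0, -0.028, -0.008],
    [0, -0.028, -0.003],
    [0, -0.028, -0.0005],
    [0, -0.028, 0],
    [0, -0.028, 0],
    [0, -0.028, 0]
  ],
  "rot": [
    [0, 0, 0],
    [0, 0, 0],
    [0, 0, 0],
    [0, 0, 0],
    [0, 0, 0],
    [0, 0, 0],
    [0, 0, 0]
  ]
}}

```text
clock: 6.0
eef_pos: [636.6, 44.2, 79.9]
tcp_rot: [-3.141, 0.0, -3.102]
contact_force: [-3.2, -5.3, 12.0]
opening: 0.005
grasp_force: 6.1
```

Request:
{"fn": "carry_out", "kwargs": {
  "delta_pos": [
    [0, 0, -0.008],
    [0, -0.028, -0.008],
    [0, -0.028, -0.003],
    [0, -0.028, -0.0005],
    [0, -0.028, 0],
    [0, -0.028, 0],
    [0, -0.028, 0]
  ],
  "rot": [
    [0, 0, 0],
    [0, 0, 0],
    [0, 0, 0],
    [0, 0, 0],
    [0, 0, 0],
    [0, 0, 0],
    [0, 0, 0]
  ]
}}

```text
clock: 6.88
eef_pos: [637.6, 16.5, 79.9]
tcp_rot: [-3.141, -0.0, -3.102]
contact_force: [-4.7, -4.0, 13.8]
opening: -0.004
grasp_force: 7.0
```

Request:
{"fn": "carry_out", "kwargs": {
  "delta_pos": [
    [0, 0, -0.008],
    [0, -0.028, -0.008],
    [0, -0.028, -0.003],
    [0, -0.028, -0.0005],
    [0, -0.028, 0],
    [0, -0.028, 0],
    [0, -0.028, 0]
  ],
  "rot": [
    [0, 0, 0],
    [0, 0, 0],
    [0, 0, 0],
    [0, 0, 0],
    [0, 0, 0],
    [0, 0, 0],
    [0, 0, 0]
  ]
}}

```text
clock: 7.75
eef_pos: [638.6, -11.4, 78.8]
tcp_rot: [3.141, -0.0, -3.103]
contact_force: [-1.4, 1.0, 1.4]
opening: -0.002
grasp_force: 0.9
```

Request:
{"fn": "carry_out", "kwargs": {
  "delta_pos": [
    [0, 0, -0.008],
    [0, 0.006, -0.008],
    [0, 0.006, -0.003],
    [0, 0.006, -0.0005],
    [0, 0.006, 0],
    [0, 0.006, 0]
  ],
  "rot": [
    [0, 0, 0],
    [0, 0, 0],
    [0, 0, 0],
    [0, 0, 0],
    [0, 0, 0],
    [0, 0, 0]
  ]
}}

```text
clock: 8.5
eef_pos: [638.3, -5.8, 78.7]
tcp_rot: [3.141, -0.0, -3.103]
contact_force: [-1.1, 1.4, 2.3]
opening: 0.003
grasp_force: 0.9
```

Request:
{"fn": "carry_out", "kwargs": {
  "delta_pos": [
    [0, 0, -0.008],
    [0, 0.006, -0.008],
    [0, 0.006, -0.003],
    [0, 0.006, -0.0005],
    [0, 0.006, 0],
    [0, 0.006, 0]
  ],
  "rot": [
    [0, 0, 0],
    [0, 0, 0],
    [0, 0, 0],
    [0, 0, 0],
    [0, 0, 0],
    [0, 0, 0]
  ]
}}

```text
clock: 9.25
eef_pos: [638.2, 0.2, 79.4]
tcp_rot: [3.141, -0.0, -3.103]
contact_force: [-3.6, 1.6, 9.4]
opening: -0.003
grasp_force: 4.8
```

Request:
{"fn": "carry_out", "kwargs": {
  "delta_pos": [
    [0, 0, -0.008],
    [0, 0.006, -0.008],
    [0, 0.006, -0.003],
    [0, 0.006, -0.0005],
    [0, 0.006, 0],
    [0, 0.006, 0]
  ],
  "rot": [
    [0, 0, 0],
    [0, 0, 0],
    [0, 0, 0],
    [0, 0, 0],
    [0, 0, 0],
    [0, 0, 0]
  ]
}}

```text
clock: 10.0
eef_pos: [637.9, 6.4, 79.8]
tcp_rot: [3.141, -0.0, -3.103]
contact_force: [-5.3, 1.3, 16.0]
opening: 0.002
grasp_force: 8.2
```

Request:
{"fn": "carry_out", "kwargs": {
  "delta_pos": [
    [0, 0, -0.008],
    [0, 0.033, -0.008],
    [0, 0.033, -0.003],
    [0, 0.033, -0.0005],
    [0, 0.033, 0],
    [0, 0.033, 0]
  ],
  "rot": [
    [0, 0, 0],
    [0, 0, 0],
    [0, 0, 0],
    [0, 0, 0],
    [0, 0, 0],
    [0, 0, 0]
  ]
}}

```text
clock: 10.75
eef_pos: [636.6, 39.4, 79.9]
tcp_rot: [3.14, -0.0, -3.103]
contact_force: [-4.8, 5.9, 15.0]
opening: 0.001
grasp_force: 7.8
```

Request:
{"fn": "carry_out", "kwargs": {
  "delta_pos": [
    [0, 0, -0.008],
    [0, 0.01, -0.008],
    [0, 0.01, -0.003],
    [0, 0.01, -0.0005],
    [0, 0.01, 0],
    [0, 0.01, 0]
  ],
  "rot": [
    [0, 0, 0],
    [0, 0, 0],
    [0, 0, 0],
    [0, 0, 0],
    [0, 0, 0],
    [0, 0, 0]
  ]
}}

```text
clock: 11.5
eef_pos: [636.2, 49.3, 79.8]
tcp_rot: [3.141, -0.0, -3.103]
contact_force: [-5.7, 1.6, 16.5]
opening: 0.004
grasp_force: 8.5
```

Request:
{"fn": "carry_out", "kwargs": {
  "delta_pos": [
    [0, 0, -0.008],
    [0, 0.006, -0.008],
    [0, 0.006, -0.003],
    [0, 0.006, -0.0005],
    [0, 0.006, 0],
    [0, 0.006, 0]
  ],
  "rot": [
    [0, 0, 0],
    [0, 0, 0],
    [0, 0, 0],
    [0, 0, 0],
    [0, 0, 0],
    [0, 0, 0]
  ]
}}

```text
clock: 12.25
eef_pos: [636.0, 55.2, 79.8]
tcp_rot: [3.141, -0.0, -3.103]
contact_force: [-5.7, 1.2, 16.9]
opening: 0.004
grasp_force: 8.7
```

Request:
{"fn": "carry_out", "kwargs": {
  "delta_pos": [
    [0, 0, -0.008],
    [0, 0.004, -0.008],
    [0, 0.004, -0.003],
    [0, 0.004, -0.0005],
    [0, 0.004, 0],
    [0, 0.004, 0]
  ],
  "rot": [
    [0, 0, 0],
    [0, 0, 0],
    [0, 0, 0],
    [0, 0, 0],
    [0, 0, 0],
    [0, 0, 0]
  ]
}}

```text
clock: 13.0
eef_pos: [635.9, 59.2, 79.7]
tcp_rot: [3.141, -0.0, -3.103]
contact_force: [-4.5, -0.9, 16.4]
opening: 0.005
grasp_force: 7.9
```

Request:
{"fn": "carry_out", "kwargs": {
  "delta_pos": [
    [0, 0, -0.008],
    [0, 0.004, -0.008],
    [0, 0.004, -0.003],
    [0, 0.004, -0.0005],
    [0, 0.004, 0],
    [0, 0.004, 0]
  ],
  "rot": [
    [0, 0, 0],
    [0, 0, 0],
    [0, 0, 0],
    [0, 0, 0],
    [0, 0, 0],
    [0, 0, 0]
  ]
}}

```text
clock: 13.75
eef_pos: [635.6, 63.1, 79.1]
tcp_rot: [3.141, -0.001, -3.103]
contact_force: [-2.9, 0.6, 9.6]
opening: 0.0
grasp_force: 4.8
```

Request:
{"fn": "carry_out", "kwargs": {
  "delta_pos": [
    [0, 0, -0.008],
    [0, 0.004, -0.008],
    [0, 0.004, -0.003],
    [0, 0.004, -0.0005],
    [0, 0.004, 0],
    [0, 0.004, 0]
  ],
  "rot": [
    [0, 0, 0],
    [0, 0, 0],
    [0, 0, 0],
    [0, 0, 0],
    [0, 0, 0],
    [0, 0, 0]
  ]
}}

```text
clock: 14.5
eef_pos: [635.4, 67.1, 78.7]
tcp_rot: [3.142, -0.001, -3.103]
contact_force: [-1.8, 0.8, 1.7]
opening: -0.002
grasp_force: 0.9
```

Request:
{"fn": "carry_out", "kwargs": {
  "delta_pos": [
    [0, 0, -0.03],
    [0, 0, -0.06],
    [0, 0, -0.09],
    [0, 0, -0.09],
    [0, 0, -0.09]
  ],
  "rot": [
    [0, 0, 0],
    [0, 0, 0],
    [0, 0, 0],
    [0, 0, 0],
    [0, 0, 0]
  ],
  "claw": 0.062
}}

```text
clock: 15.12
eef_pos: [635.3, 66.9, 168.2]
tcp_rot: [-3.141, -0.001, -3.103]
contact_force: [-0.7, 1.0, -0.3]
opening: 0.727
grasp_force: 0.0
```

```bash
python3 - <<'E'
from h import *
plan([468.8,-70.2,170],167.8)
E
```

```text
m [ 0.1716 -0.1305 -0.0016] deg [-1.000e-02 -3.000e-02  1.442e+01] F [-0.68  1.01 -0.35] q [ 0.1   0.46  1.68 -0.    1.   -1.51] pos [635.3  66.9 168.2] t 15.125
```

Firm from about y≈-2 to 65 by tip centre, which is 4 slats, with the middle at s≈28.5. Now to the anvil.

Request:
{"fn": "carry_out", "kwargs": {
  "delta_pos": [
    [0.04, -0.03, 0],
    [0.085, -0.065, 0],
    [0.13, -0.1, 0],
    [0.1716, -0.1305, 0],
    [0.1716, -0.1305, 0],
    [0.1716, -0.1305, 0],
    [0.1716, -0.1305, 0]
  ],
  "rot": [
    [0, 0, 4],
    [0, 0, 8],
    [0, 0, 12],
    [0, 0, 14.4],
    [0, 0, 14.4],
    [0, 0, 14.4],
    [0, 0, 14.4]
  ]
}}

```text
clock: 16.0
eef_pos: [470.1, -69.6, 168.5]
tcp_rot: [3.141, 0.0, 2.93]
contact_force: [-0.2, 0.4, 0.2]
opening: 0.728
grasp_force: 0.0
```

```bash
python3 - <<'E'
from h import *
plan([468.8,-70.2,88],167.8)
T=pose(); im=r.grab_frame("wrist"); np.save("T2.npy",T)
i,P=cam("wrist",T); a=np.radians(-12.2); u=np.array([np.cos(a),np.sin(a)]);v=np.array([-u[1],u[0]])
for k in(-48,0,48):
  for l in(-17,17):
    c=np.linalg.inv(P)@np.r_[np.array([468.8,-70.2])+k*u+l*v,90,1]; p=(int(c[0]/c[2]*i['fx']+i['cx']),int(c[1]/c[2]*i['fy']+i['cy'])); cv2.circle(im,p,2,(0,0,255),-1)
cv2.imwrite("pics/w2.png",im)
E
```

```text
m [ 0.0011 -0.0009  0.0805] deg [0.01 0.   0.08] F [-0.16  0.44  0.16] q [-0.15  0.23  2.03  0.    0.88 -1.51] pos [470.1 -69.6 168.5] t 16.0
```

View pics/w2.png

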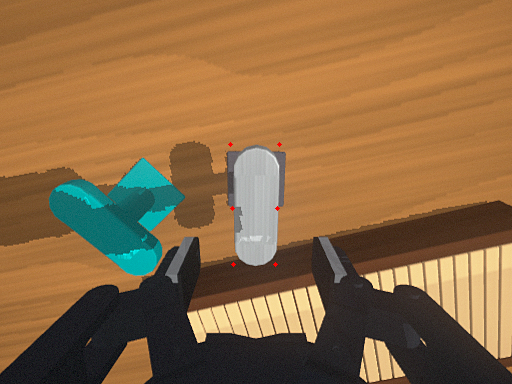

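The grey head is at (235–279,147–265), matching the predicted red box. The turquoise one is about 75 mm off the axis and clear of the fingers. Going down and closing.

Request:
{"fn": "carry_out", "kwargs": {
  "delta_pos": [
    [0.001, 0.0, 0.03],
    [0.001, 0.0, 0.055],
    [0.001, 0, 0.075],
    [0.001, 0, 0.08],
    [0.001, 0, 0.08],
    [0.001, 0, 0.08]
  ],
  "rot": [
    [0, 0, 0],
    [0, 0, 0],
    [0, 0, 0],
    [0, 0, 0],
    [0, 0, 0],
    [0, 0, 0]
  ]
}}

```text
clock: 16.8
eef_pos: [468.9, -69.8, 89.5]
tcp_rot: [3.142, 0.001, 2.929]
contact_force: [-0.3, -0.5, -0.9]
opening: 0.721
grasp_force: 0.0
```

Request:
{"fn": "carry_out", "kwargs": {
  "delta_pos": [
    [0, 0, 0],
    [0, 0, 0],
    [0, 0, 0],
    [0, 0, 0],
    [0, 0, 0],
    [0, 0, 0],
    [0, 0, 0]
  ],
  "rot": [
    [0, 0, 0],
    [0, 0, 0],
    [0, 0, 0],
    [0, 0, 0],
    [0, 0, 0],
    [0, 0, 0],
    [0, 0, 0]
  ],
  "claw": 0.02,
  "grip_force": 60
}}

```text
clock: 17.68
eef_pos: [468.7, -69.7, 89.5]
tcp_rot: [3.141, 0.001, 2.929]
contact_force: [-1.1, 2.8, 6.3]
opening: 0.383
grasp_force: 59.4
```

```bash
python3 - <<'E'
from h import *
plan([468.8,-70.2,88],167.8)
E
```

```text
m [-0.0002 -0.0005  0.0015] deg [0.03 0.06 0.  ] F [-1.12  2.8   6.33] q [-0.15  0.36  2.08  0.    0.69 -1.51] pos [468.7 -69.7  89.5] t 17.675
```

Request:
{"fn": "carry_out", "kwargs": {
  "delta_pos": [
    [0, 0, -0.015],
    [0, 0, -0.035],
    [0, 0, -0.06],
    [0, 0, -0.085],
    [0, 0, -0.1],
    [0, 0, -0.1],
    [0, 0, -0.1]
  ],
  "rot": [
    [0, 0, 0],
    [0, 0, 0],
    [0, 0, 0],
    [0, 0, 0],
    [0, 0, 0],
    [0, 0, 0],
    [0, 0, 0]
  ]
}}

```text
clock: 18.55
eef_pos: [467.6, -69.8, 188.0]
tcp_rot: [-3.141, -0.001, 2.929]
contact_force: [-0.2, -1.1, -8.6]
opening: 0.384
grasp_force: 62.8
```

```bash
python3 - <<'E'
from h import *
print(deck(28.5)); plan([*deck(28.5),189.5],182.25); print(r.sense()['opening'],r.sense()['grasp_force'])
E
```

```text
[637.38109525  30.97802753]
m [-0.1448  0.1343 -0.0017] deg [  0.    -0.08 -14.42] F [-0.16 -1.08 -8.56] q [-0.15  0.2   2.02 -0.    0.92 -1.51] pos [467.6 -69.8 188. ] t 18.55
0.38372947562695253 62.81524658203125
```

Request:
{"fn": "carry_out", "kwargs": {
  "delta_pos": [
    [-0.015, 0.014, 0],
    [-0.04, 0.037, 0],
    [-0.068, 0.063, 0],
    [-0.096, 0.089, 0],
    [-0.122, 0.113, 0],
    [-0.139, 0.129, 0],
    [-0.1448, 0.1343, 0],
    [-0.1448, 0.1343, 0]
  ],
  "rot": [
    [0, 0, -1.5],
    [0, 0, -4],
    [0, 0, -7],
    [0, 0, -9.5],
    [0, 0, -12],
    [0, 0, -14],
    [0, 0, -14.4],
    [0, 0, -14.4]
  ]
}}

```text
clock: 19.55
eef_pos: [637.9, 31.2, 187.6]
tcp_rot: [-3.141, -0.002, -3.102]
contact_force: [-0.9, 0.2, -8.2]
opening: 0.387
grasp_force: 62.7
```

Request:
{"fn": "carry_out", "kwargs": {
  "delta_pos": [
    [0, 0, 0],
    [0, 0, 0],
    [0, 0, 0],
    [0, 0, 0]
  ],
  "rot": [
    [0, 0, 0],
    [0, 0, 0],
    [0, 0, 0],
    [0, 0, 0]
  ]
}}

```text
clock: 20.05
eef_pos: [638.1, 30.7, 189.0]
tcp_rot: [3.142, 0.0, -3.103]
contact_force: [-0.3, 0.7, -8.7]
opening: 0.387
grasp_force: 62.7
```

```bash
python3 - <<'E'
from h import *
plan([*deck(28.5),147.5],182.25); print(r.sense()['opening'],r.sense()['grasp_force'])
cv2.imwrite("pics/s2.png",cv2.resize(r.grab_frame("scene")[120:280,140:340],None,fx=3,fy=3))
E
```

```text
m [0.0007 0.0003 0.0415] deg [ 0.    0.01 -0.04] F [-0.26  0.7  -8.74] q [ 0.05  0.44  1.66  0.    1.04 -1.56] pos [638.1  30.7 189. ] t 20.05
0.38713184557842995 62.67218470573425
```

View pics/s2.png

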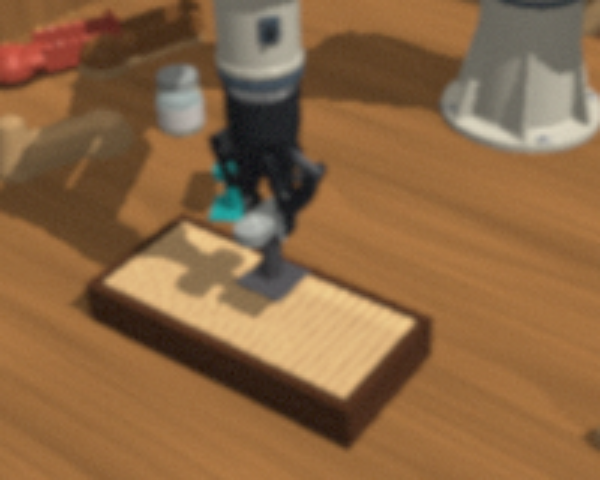

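The anvil hangs upright at crop px (270,280), over the deck. I lower it gently.

Request:
{"fn": "carry_out", "kwargs": {
  "delta_pos": [
    [0, 0, 0.012],
    [0, 0, 0.025],
    [0, 0, 0.035],
    [0, 0, 0.0405],
    [0, 0, 0.0405],
    [0, 0, 0.0405]
  ],
  "rot": [
    [0, 0, 0],
    [0, 0, 0],
    [0, 0, 0],
    [0, 0, 0],
    [0, 0, 0],
    [0, 0, 0]
  ]
}}

```text
clock: 20.85
eef_pos: [638.5, 31.0, 148.6]
tcp_rot: [-3.142, 0.001, -3.103]
contact_force: [-0.6, 0.3, -8.4]
opening: 0.383
grasp_force: 62.6
```

Request:
{"fn": "carry_out", "kwargs": {
  "delta_pos": [
    [0, 0, 0.0005],
    [0, 0, 0.001],
    [0, 0, 0.0015],
    [0, 0, 0.002],
    [0, 0, 0.002]
  ],
  "rot": [
    [0, 0, 0],
    [0, 0, 0],
    [0, 0, 0],
    [0, 0, 0],
    [0, 0, 0]
  ]
}}

```text
clock: 21.48
eef_pos: [638.1, 30.9, 146.2]
tcp_rot: [-3.142, -0.0, -3.103]
contact_force: [0.8, 0.1, -7.4]
opening: 0.386
grasp_force: 62.6
```

Request:
{"fn": "carry_out", "kwargs": {
  "delta_pos": [
    [0, 0, 0.0005],
    [0, 0, 0.001],
    [0, 0, 0.001]
  ],
  "rot": [
    [0, 0, 0],
    [0, 0, 0],
    [0, 0, 0]
  ]
}}

```text
clock: 21.85
eef_pos: [638.1, 30.9, 145.3]
tcp_rot: [3.142, -0.0, -3.103]
contact_force: [-0.6, 0.2, -9.0]
opening: 0.384
grasp_force: 62.7
```

Request:
{"fn": "carry_out", "kwargs": {
  "delta_pos": [
    [0, 0, 0.0004],
    [0, 0, 0.0008],
    [0, 0, 0.0008]
  ],
  "rot": [
    [0, 0, 0],
    [0, 0, 0],
    [0, 0, 0]
  ]
}}

```text
clock: 22.22
eef_pos: [638.2, 30.9, 144.6]
tcp_rot: [-3.142, 0.0, -3.103]
contact_force: [-0.9, 0.2, -5.5]
opening: 0.385
grasp_force: 63.0
```

Request:
{"fn": "carry_out", "kwargs": {
  "delta_pos": [
    [0, 0, 0.0003],
    [0, 0, 0.0006],
    [0, 0, 0.0006]
  ],
  "rot": [
    [0, 0, 0],
    [0, 0, 0],
    [0, 0, 0]
  ]
}}

```text
clock: 22.6
eef_pos: [638.3, 31.0, 144.5]
tcp_rot: [3.142, 0.001, -3.103]
contact_force: [-3.5, 1.4, 2.8]
opening: 0.388
grasp_force: 64.2
```

Contact is firm at 1 mm sag. Releasing.

Request:
{"fn": "carry_out", "kwargs": {
  "delta_pos": [
    [0, 0, 0],
    [0, 0, 0],
    [0, 0, 0],
    [0, 0, 0],
    [0, 0, 0]
  ],
  "rot": [
    [0, 0, 0],
    [0, 0, 0],
    [0, 0, 0],
    [0, 0, 0],
    [0, 0, 0]
  ],
  "claw": 0.065,
  "grip_force": 20
}}

```text
clock: 23.22
eef_pos: [638.2, 30.9, 143.9]
tcp_rot: [-3.142, 0.0, -3.103]
contact_force: [0.6, -0.7, -0.6]
opening: 0.759
grasp_force: 0.0
```

Request:
{"fn": "carry_out", "kwargs": {
  "delta_pos": [
    [0, 0, -0.015],
    [0, 0, -0.04],
    [0, 0, -0.08],
    [0, 0, -0.12],
    [0.03, 0, -0.14],
    [0.05, 0, -0.14],
    [0.05, 0, -0.14],
    [0.05, 0, -0.14]
  ],
  "rot": [
    [0, 0, 0],
    [0, 0, 0],
    [0, 0, 0],
    [0, 0, 0],
    [0, 0, 0],
    [0, 0, 0],
    [0, 0, 0],
    [0, 0, 0]
  ]
}}

```text
clock: 24.22
eef_pos: [588.9, 29.0, 284.5]
tcp_rot: [3.142, 0.001, -3.103]
contact_force: [0.6, -0.1, 0.6]
opening: 0.761
grasp_force: 0.0
```

```bash
python3 - <<'E'
from h import *
s=r.sense();print(s['clock'],s['eef_pos'],s['opening'])
T=pose(); im=r.grab_frame("wrist"); i,P=cam("wrist",T)
for z,hx,hy in((145,48,17),(65,30,30)):
  for k in(-hx,hx):
    for l in(-hy,hy):
      c=np.linalg.inv(P)@np.r_[deck(28.5+l,k),z,1]; cv2.circle(im,(int(c[0]/c[2]*i['fx']+i['cx']),int(c[1]/c[2]*i['fy']+i['cy'])),1,(0,0,255) if z>100 else (0,255,0),-1)
cv2.imwrite("pics/w3.png",cv2.resize(im,(800,600)))
E
```

```text
24.225 [588.87125949  29.01683749 284.453956  ] 0.7605109911831576
```

View pics/w3.png

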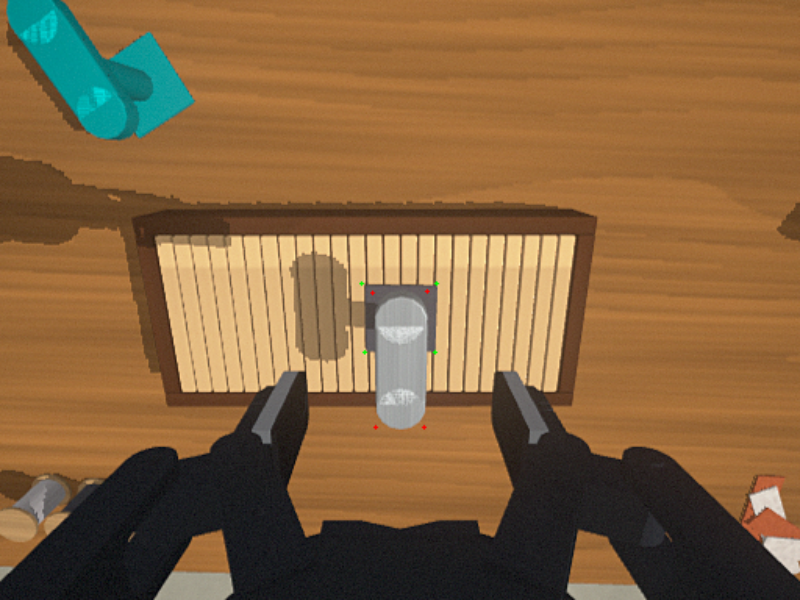

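The picture shows the anvil standing upright. Its foot, at (365–437, 285–352), matches the predicted green corners over s≈28.5, and nothing touches it.

```bash
python3 -c "
from rig import r
print(r.sign_off())"
```

```text
the job is handed in; nothing more can be done
None
```

I pressed along the deck, found the bearer about 28 mm to the left of the deck's middle (as the robot faces it, good to about 6 mm), and set the anvil down upright over it. It sank about 1 mm, as expected over the bearer. I left the jar, hammer and last alone and handed the job in at about 24 s.

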